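# Back off a retractor's knurled locking screw and slide its centre blade open for washing

## Task

Make the abdominal retractor in the holding cradle ready for washing with the fingertips alone, grasping nothing: press lightly on the rim of the knurled locking screw and roll it round anticlockwise (seen from above) until it is three full turns from tight, give or take a quarter turn, because it drops out of its thread at four. Then push the upturned thumb tab toward the screw until the centre blade stands at the far end of its travel. Do not lift the retractor or press it hard into its soft pads, do not force the blade while it is locked, and leave the things lying around alone.

Things in the scene. Friction and masses are not known exactly. Their poses are not given: they have to be found in the camera images.
- cradle: Fixed aluminium stand, base 125 x 235 x 8 mm, with two saddles with soft blue pads, carrying a steel retractor (rails along y, axes 95 mm high). Origin: centre of the base's underside. x points away from the robot along the blade's stem, from thumb tab past screw to blade; z up. The screw's axis is vertical through the origin. Yaw varies within 0.3; all on the cradle turns with it.
- screw_top (a point): Centre of the flat top of the screw's head, 132 mm high when tight; it rises 1.5 mm a turn. Head: steel disc, 48 mm wide, 14 mm high, knurled rim, red mark on top; nothing above it, 50 mm free beside it. Friction 0.03 N m: a fingertip pressed near the rim on top with 8 to 15 N (or on its side) and led round the axis turns it, with some slip: count turns on the screw.
- locking_screw (a joint): Turn of the screw, rad: 0 fully tight, growing anticlockwise seen from above (loosening), with three turns at 18.85 and the end of its thread at 25.1. At 0 the red mark points along -x of the cradle, to the thumb tab. Starts between 0 and 0.3; stays where it is left.
- tab (a point): Middle of the face to push (on the cradle's -x side) of the thumb tab: an upturned steel plate 30 mm wide, 4 mm thick, from 100 to 126 mm high, at the near end of the centre blade's flat stem; this point is 117 mm high. With the blade at 0 it lies 97 mm from the screw's axis. Nothing stands on its -x side.
- centre_blade (a joint): How far the centre blade has been pushed, m, along +x of the cradle: 0 nearest, 0.045 at its far stop. It starts between 0 and 0.010. While the screw is tight its tip bites on the stem and the blade is locked; once loosened it slides against about 1.5 N and stays where it is left.
- retractor (a joint): Height of the retractor frame on its pads, m: 0 at rest, negative when pressed down (the pads give 1 mm for each 3 N and bottom out at -0.010), positive when lifted.
- thumb_forceps: Loose steel thumb forceps, 151 mm long, 14 mm high, lying on the surface. Leave alone. Origin: centre of the underside.
- steel_bowl: Loose open steel bowl, 91 mm diameter, 36 mm high. Leave alone. Origin: centre of the underside.
- green_brush: Loose green cleaning brush, 170 mm long, 18 mm high, lying on the surface. Leave alone. Origin: centre of the underside.
- red_marker: Loose red marker pen, 134 mm long, 14 mm high, lying on the surface. Leave alone. Origin: centre of the underside.

How it is judged (in metres and radians):
On the way, in this order (a step that is already met when the one before it is completed fails the run):
1. the locking screw is backed off three turns (a quarter less will do) with the blade not yet moved (value of joint locking_screw above 17.2 rad and value of joint centre_blade below 0.02 m), for 0.2 s.
2. the centre blade is pushed to the far end of its travel (value of joint centre_blade above 0.04 m), for 0.2 s.
At the end, for the whole second after the job is handed in: The screw stands between 2.74 and 3.39 turns from tight and at rest, the centre blade within 5 mm of its far stop (joint over 0.040) and at rest (value of joint locking_screw between 17.2 and 21.3 rad and value of joint centre_blade above 0.04 m and velocity of joint centre_blade below 0.01 m/s and velocity of joint locking_screw below 0.1 rad/s); the robot touches nothing.
It fails at once if the screw is backed off more than 3.39 turns (value of joint locking_screw above 21.3 rad).
It fails at once if the screw's head is taken between the fingers (the TCP over its axis and the fingertips well below its top) (horizontal distance between the grasp point and screw_top below 0.012 m and z of the grasp point in the frame of screw_top below 0.01 m).
It fails at once if the blade is forced along by more than 20 mm before the screw is loosened (value of joint centre_blade above 0.02 m and value of joint locking_screw below 17.2 rad).
It fails at once if the retractor is lifted more than 3 mm off its pads or pressed more than 8.5 mm into them (value of joint retractor above 0.003 m or value of joint retractor below -0.0085 m).
It fails at once if something lying around is moved by more than 20 mm (distance of any of thumb_forceps, steel_bowl, green_brush, red_marker from where it was at the start of the episode above 0.02 m).
It also fails if it takes over 66 s, if anything falls off the work surface, if the arm or the gripper's body presses on something with over 40 N, if the wrist force passes 120 N, or if a joint passes its speed limit or range.

## Robot

A 6-joint arm with a two-finger parallel gripper is mounted at the origin on a cart in front of the work surface, level with it; the furniture and walls round the work are solid. World frame = base frame: x ahead of the robot, y to its left, z up, the work surface at z = 0. Lengths are in m, angles in degrees, forces in N, time in s.
With the tool pointing down it reaches from about 0.275 to 0.85 m from the base axis. Payload 5.2 kg.
Tool frame: the origin (TCP) lies between the finger pads, 19 mm behind the fingertips; this is the grasp point; z points along the fingers, y is the line along which they close (so a half turn about z gives the same grasp; the last joint's range is limited). The gripper opens to 85 mm and grips with 20 to 120 N. Pads are 22 mm wide; open, the fingers measure 114 mm over their backs; the gripper's body (76 mm by 85 mm) begins 54 mm behind the grasp point. The pads swing forward as they close: fully open they stand 13 mm farther back than shut.
Start: joints at [58.339, 14.817, 87.949, -0, 77.235, -11.62], TCP at [0.188, 0.517, 0.25] pointing down, gripper open.
Joint ranges: [-179.93, 179.93], [-52.35, 119.4], [10.71, 147.94], [-69.91, 249.91], [12.55, 155.21], [-178.61, 178.61]. Speed limits (degrees/s): [147.25, 147.25, 180, 180, 180, 180].

## Interface

Orientations are given as [roll, pitch, yaw] about the fixed x, y, z axes, in that order (R = Rz(yaw) Ry(pitch) Rx(roll)).
In Python, from rig import r gives the robot as it stands.
- The arm moves only by the shell command python3 jog.py [FORCE], which reads ROWS from standard input. ROWS is a JSON list that holds a single list of rows (three levels of brackets), with 1 to 10 rows, each of 5 numbers: dx, dy, dz in units of 5 mm, then a turn about the tool's z in units of 10 degrees, then the finger opening in m; each row is the pose to reach, as a shift and turn from the pose commanded when the command began, along the tool's axes at that moment; what a row does not reach only later rows make up. A row lasts 1/12 s, in which the tool goes at most 0.0417 m and 7.16 degrees, less where a joint would pass 70% of its speed; a pose out of reach is approached as far as the arm can. The fingers move at their own pace and stop on an object; FORCE is the grip in N (left out, the last holds). Time passes only in rows, so rows that do not move let the fingers close. It prints the time, the measured TCP pose, the force, the opening and the grip force at its end. Input that does not fit is refused with a message, and nothing moves.
- r.observe(): the state, without advancing time (a new reading comes with each control period).
- r.grab_frame(name): name is "scene" or "top" or "wrist"; returns a dict with "color" (384x512x3 uint8, red, green, blue), "camera_matrix" (3x3 intrinsics, pixels), "R" (3x3) and "t" (3): a world point X has camera coordinates R X + t. Camera axes: x right, y down, z forward; pixel columns grow to the right and rows downward; lengths in m; the calibration is good to about 2 mm. A picture is of the moment at which its call begins. There is no depth.
- r.hand_in(): hands the job in; it is judged then, once.
The state is a dict: "clock": time; "q": joint angles; "qvel": joint speeds; "joint_torque": joint torques, N m; "position": TCP position; "tcp_rot": TCP orientation; "wrist_force": force on the tool from outside, world axes, zero at the start; "wrist_torque": the same for the moment, N m; "opening": finger opening in m; "grasp_force": force on a finger pad.
Only numpy, scipy, OpenCV 4.12 (cv2) and the standard library are available. Lean on these libraries where they do the work, as an engineer would, in place of code of your own. Each camera call takes 0.05 s, during which the arm holds its last target. There are 200 camera calls.

## Working session

There is one attempt and no reset: what is moved stays moved. The work goes in short steps, Python scripts to look and compute and a shell command to move; the robot and the scene stay as the last step left them, time stands still between calls to the robot, and variables do not carry over. Pictures are saved under pics/ and viewed, at most 10 in all, crops included, and the job is handed in when it is done.

```bash
ls; mkdir -p pics
python3 - <<'E'
from rig import r
import cv2,numpy as np
s=r.observe();print({k:np.round(s[k],3) for k in s})
a=r.grab_frame("top");b=r.grab_frame("scene")
for n,f in(("top",a),("scene",b)):
    print(n,np.round(f["camera_matrix"],1).tolist(),np.round(f["R"],3).tolist(),np.round(f["t"],3).tolist())
    cv2.imwrite(f"pics/{n}0.png",cv2.cvtColor(f["color"],cv2.COLOR_RGB2BGR))
E
```

```text
jog.py
pics
rig.py
{'clock': np.float64(0.0), 'q': array([ 5.8339e+01,  1.4860e+01,  8.8011e+01,  1.0000e-03,  7.7236e+01,
       -1.1621e+01]), 'qvel': array([ 0.011, -0.031,  0.018, -0.017, -0.142,  0.056]), 'joint_torque': array([ 2.0000e-03, -4.4602e+01, -2.9057e+01, -0.0000e+00,  1.2000e-02,
        0.0000e+00]), 'position': array([0.188, 0.516, 0.249]), 'tcp_rot': array([-1.79895e+02, -2.20000e-02,  1.59960e+02]), 'wrist_force': array([ 0.911, -0.339, -0.108]), 'wrist_torque': array([ 0.03 , -0.024,  0.001]), 'grasp_force': np.float64(0.0), 'opening': np.float64(0.085)}
top [[425.3, 0.0, 253.5], [0.0, 425.3, 193.1], [0.0, 0.0, 1.0]] [[0.201, -0.98, 0.002], [-0.957, -0.197, -0.211], [0.207, 0.041, -0.977]] [-0.357, 0.394, 0.968]
scene [[386.4, 0.0, 257.4], [0.0, 386.4, 193.9], [0.0, 0.0, 1.0]] [[0.444, -0.896, -0.0], [-0.626, -0.31, -0.716], [0.641, 0.318, -0.698]] [-0.475, 0.252, 0.826]
```
View pics/top0.png

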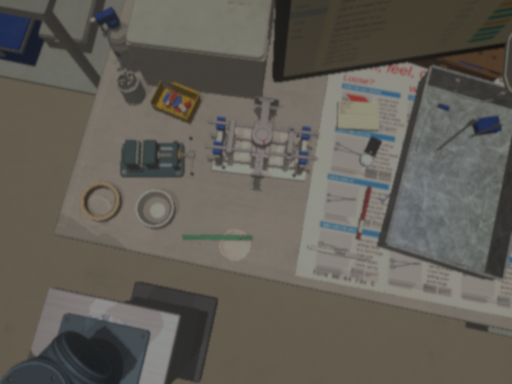

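View pics/scene0.png

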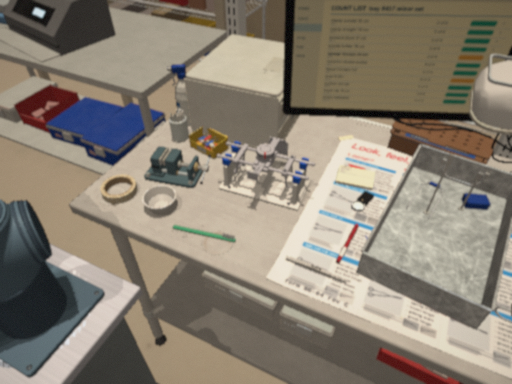

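The top view shows the cradle around (262,150) with the screw head at about (262,135) and the tab at about (257,183). The scene view shows the head at about (265,152). The bowl, brush and marker lie well in front of or beside the cradle. I'll enlarge both views next.

Create h.py:
```python
import cv2,numpy as np
from rig import r
def ray(f,u,v,z):
    d=f["R"].T@np.linalg.solve(f["camera_matrix"],[u,v,1.]);c=-f["R"].T@f["t"]
    return c+d*(z-c[2])/d[2]
def proj(f,X):
    p=f["camera_matrix"]@(f["R"]@np.array(X)+f["t"]);return p[:2]/p[2]
```

Run:
```python
import cv2,numpy as np
a=cv2.imread("pics/top0.png")[90:200,200:325];b=cv2.imread("pics/scene0.png")[130:215,210:325]
a=cv2.resize(a,(480,422),interpolation=cv2.INTER_CUBIC)   # 3.84
b=cv2.resize(b,(320,237),interpolation=cv2.INTER_CUBIC)
o=np.zeros((422,800,3),np.uint8);o[:,:480]=a;o[:237,480:]=b
o=np.clip(o*1.4,0,255).astype(np.uint8)
cv2.imwrite("pics/crop0.png",o)
```

```text
(no output)
```

View pics/crop0.png

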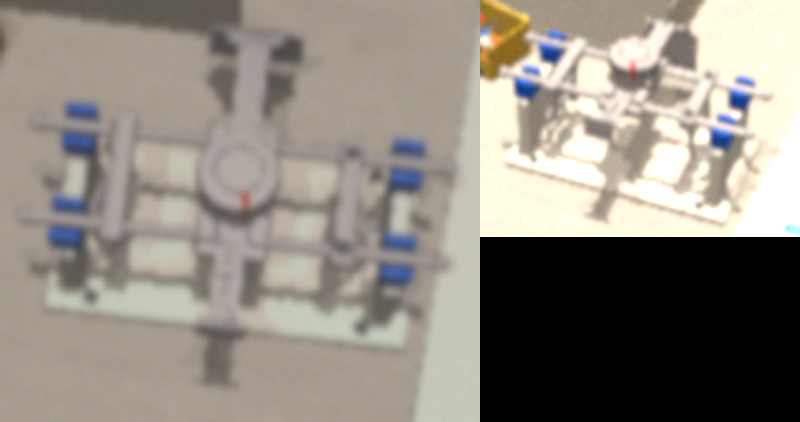

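Run:
```python
from h import *
f=r.grab_frame("top")
c=lambda u,v:(200+u/3.84,90+v/3.84)
S=ray(f,*c(238,168),.132);T=ray(f,*c(220,326),.126)
print("S",S,"T",T,np.linalg.norm((S-T)[:2]),np.degrees(np.arctan2(*(S-T)[1::-1])))
hsv=cv2.cvtColor(f["color"],cv2.COLOR_RGB2HSV)
m=cv2.inRange(hsv,(105,110,40),(130,255,255));m[:,:200]=0;m[:,325:]=0;m[:100]=0;m[200:]=0
n,l,st,ce=cv2.connectedComponentsWithStats(m)
P=[ray(f,*ce[i],.1) for i in range(1,n) if st[i,4]>15]
print(np.round(P,3),np.mean(P,0))
m=((f["color"][...,0].astype(int)-f["color"][...,1])>50);m[:130]=0;m[150:]=0;m[:,:250]=0;m[:,275:]=0
ys,xs=np.nonzero(m);print(xs,ys);M=ray(f,xs.mean(),ys.mean(),.132);print("mark",M, np.degrees(np.arctan2(*(M-S)[1::-1])))
g=r.grab_frame("scene");print(ray(g,210+635/1-480+0,0,0.132) if 0 else ray(g,210+(635-480)/2.78,130+52/2.79,.132))
p=np.array(r.observe()["position"]);print(p)
```

```text
S [ 0.57515018 -0.26520874  0.132     ] T [ 0.48190311 -0.27359782  0.126     ] 0.09362366871810925 5.140844084082658
[[ 0.584 -0.165  0.1  ]
 [ 0.601 -0.362  0.1  ]
 [ 0.525 -0.17   0.1  ]
 [ 0.542 -0.367  0.1  ]] [ 0.56301933 -0.26601643  0.1       ]
[] []
mark [nan nan nan] nan
[ 0.57609157 -0.26923632  0.132     ]
[0.18829952 0.51644948 0.24950154]<stdin>:12: RuntimeWarning: Mean of empty slice.
  ret = ret.dtype.type(ret / rcount)
```

Screw axis is at about (0.5755,-0.266) and the yaw is about 5°. The mark points near -x. Next I close the fingers and travel above the cradle, turning the tool so its x axis is -x of the cradle.

Units first: shifts go in units of 5 mm and turns go in units of 10 degrees. So -0.631 m is -126.2, -0.602 m is -120.4, -25 degrees is -2.5.

```bash
echo '[[[-126.2,-120.4,0,-2.5,0],[-126.2,-120.4,0,-2.5,0],[-126.2,-120.4,0,-2.5,0],[-126.2,-120.4,0,-2.5,0],[-126.2,-120.4,0,-2.5,0],[-126.2,-120.4,0,-2.5,0],[-126.2,-120.4,0,-2.5,0],[-126.2,-120.4,0,-2.5,0],[-126.2,-120.4,0,-2.5,0],[-126.2,-120.4,0,-2.5,0]]]' | python3 jog.py 40
cat > go.py <<'E'
# shift in tool axes from measured pose to a cradle point (x,y,z of TCP)
import sys
from h import *
from scipy.spatial.transform import Rotation as Ro
A=np.array([.5755,-.266,0]);Y=5.0
def cr():
    s=r.observe();return Ro.from_euler('z',-Y,degrees=True).apply(np.array(s["position"])-A),s
if __name__=="__main__":
    p,s=cr();d=Ro.from_euler('z',Y,degrees=True).apply(np.array(list(map(float,sys.argv[1:4])))-p)
    R=Ro.from_euler('xyz',s["tcp_rot"],degrees=True)
    print("clk",s["clock"],"cradle",np.round(p,4),"rot",np.round(s["tcp_rot"],2),"F",np.round(s["wrist_force"],1),"open",round(float(s["opening"]),4),"shift",np.round(R.inv().apply(d),4))
E
python3 go.py -0.017 0 0.23
```

```text
clock: 1.03
position: [0.3691, 0.1506, 0.2503]
tcp_rot: [180.0, 0.0, -175.0]
wrist_force: [0.1, 0.3, -0.3]
opening: 0.0001
grasp_force: 0.0
clk 1.0333 cradle [-0.1693  0.433   0.2503] rot [ 1.7999e+02  4.0000e-02 -1.7503e+02] F [ 0.1  0.3 -0.3] open 0.0001 shift [-0.1525 -0.4329  0.0203]
```

In the tool's units: -0.433 m is -86.6, -0.109 m is -21.8.

```bash
echo '[[[-21.8,-86.6,0,0,0],[-21.8,-86.6,0,0,0],[-21.8,-86.6,0,0,0],[-21.8,-86.6,0,0,0],[-21.8,-86.6,0,0,0],[-21.8,-86.6,0,0,0],[-21.8,-86.6,0,0,0],[-21.8,-86.6,0,0,0],[-21.8,-86.6,0,0,0],[-21.8,-86.6,0,0,0]]]' | python3 jog.py
echo '[[[-4,-10,0,0,0],[-4,-10,0,0,0],[-4,-10,0,0,0]]]' | python3 jog.py
python3 go.py -0.017 0 0.17
python3 - <<'E'
from h import *
o=[]
for n in("wrist","top"):
    f=r.grab_frame(n);np.savez(f"pics/{n}1.npz",**f);o.append(f["color"])
a=cv2.resize(o[0],(480,360));b=cv2.resize(o[1][90:200,200:325],(320,282),interpolation=cv2.INTER_CUBIC)
c=np.zeros((360,800,3),np.uint8);c[:,:480]=a;c[:282,480:]=b
cv2.imwrite("pics/w1.png",cv2.cvtColor(np.clip(c*1.3,0,255).astype(np.uint8),cv2.COLOR_RGB2BGR))
E
```

```text
clock: 1.87
position: [0.5052, -0.2434, 0.2499]
tcp_rot: [180.0, -0.0, -175.1]
wrist_force: [-0.1, 0.2, 0.4]
opening: 0.0001
grasp_force: 0.0
clock: 2.12
position: [0.5299, -0.293, 0.2488]
tcp_rot: [-180.0, -0.0, -175.2]
wrist_force: [0.1, 0.4, 0.3]
opening: 0.0001
grasp_force: 0.0
clk 2.1167 cradle [-0.0477 -0.023   0.2488] rot [-1.7999e+02 -3.0000e-02 -1.7524e+02] F [0.1 0.4 0.3] open 0.0001 shift [-0.0307  0.0231  0.0787]
```

View pics/w1.png

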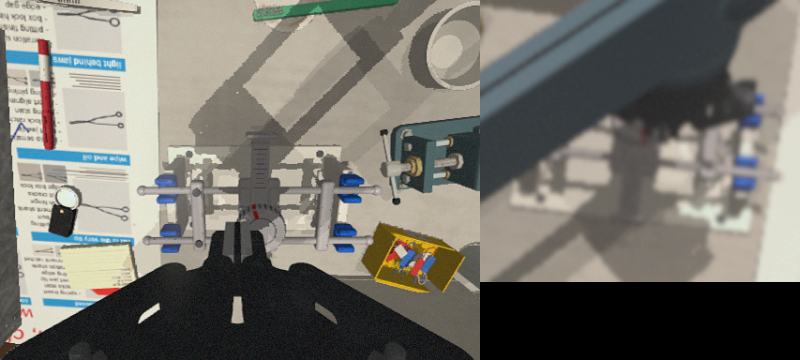

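The wrist view shows the head at about (262,222) (display scale), partly hidden by the fingers, with its red mark at (256,212) and the tab at about (258,138). In the top view the arm hides the screw. I'll check my estimate by projecting into the wrist image.

Run:
```python
from h import *
f=dict(np.load("pics/wrist1.npz"));A=[.5755,-.266,.132]
u=proj(f,A);c=np.cos(np.radians(5));s=np.sin(np.radians(5))
rim=[proj(f,[A[0]+.024*np.cos(t),A[1]+.024*np.sin(t),.132]) for t in np.linspace(0,6.28,40)]
im=f["color"].copy();
x0,y0=int(u[0])-70,int(u[1])-115
cr=cv2.resize(im[y0:y0+160,x0:x0+140],None,fx=3.7,fy=3.7,interpolation=cv2.INTER_CUBIC)
for p in rim: cv2.circle(cr,tuple(int(v) for v in (np.array(p)-[x0,y0]+.5)*3.7),1,(0,255,0),-1)
for y in(-.015,0,.015):
  for b in (0,.01):
    X=[A[0]-(.097-b)*c-y*s,A[1]-(.097-b)*s+y*c,.126];p=proj(f,X);cv2.circle(cr,tuple(int(v) for v in (p-[x0,y0]+.5)*3.7),2,(255,255,0),-1)
cv2.imwrite("pics/w1c.png",cv2.cvtColor(np.clip(cr*1.3,0,255).astype(np.uint8),cv2.COLOR_RGB2BGR))
I=im.astype(int);m=(I[...,0]-I[...,1]>50)&(I[...,0]-I[...,2]>50);m[:y0]=0;m[y0+160:]=0;m[:,:x0]=0;m[:,x0+140:]=0
ys,xs=np.nonzero(m);print(len(xs));M=ray(f,xs.mean(),ys.mean(),.132);print(M,np.linalg.norm((M-A)[:2]),np.degrees(np.arctan2(*(M-A)[1::-1])),x0,y0)
```

```text
28
[ 0.55738956 -0.27428934  0.132     ] 0.019917355372006618 -155.40592957889942 209 131
```

View pics/w1c.png

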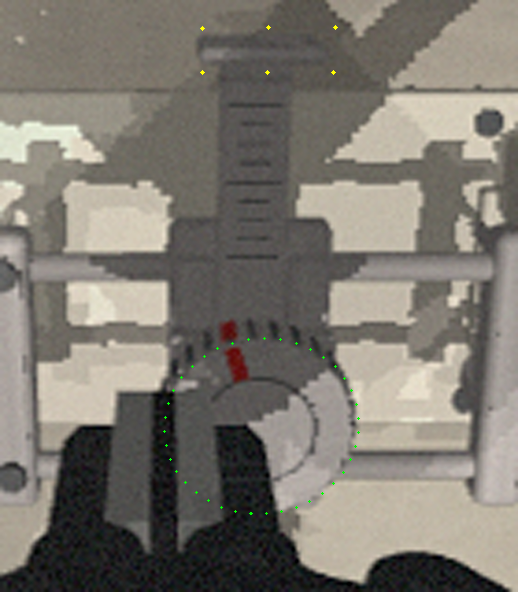

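The projected rim fits the head well. The mark stands at about +0.3 rad, and the blade is about 6 mm out. Next I descend onto the -x side of the rim.

In the tool's units: -0.03 m is -6, 0.03 m is 6.

```bash
echo '[[[-6,4.6,6,0,0],[-6,4.6,12,0,0],[-6,4.6,17,0,0],[-6,4.6,18,0,0],[-6,4.6,18,0,0],[-6,4.6,18,0,0]]]' | python3 jog.py|tail -3; python3 go.py -0.018 0 0.150
echo '[[[0,0,0.6,0,0],[0,0,1.2,0,0],[0,0,1.6,0,0],[0,0,1.6,0,0],[0,0,1.6,0,0]]]' | python3 jog.py; python3 go.py -0.018 0 0.150
```

```text
wrist_force: [-0.1, 0.0, 0.8]
opening: 0.0002
grasp_force: 0.0
clk 2.7167 cradle [-0.0178  0.0042  0.1615] rot [-1.7996e+02  5.0000e-02 -1.7500e+02] F [-0.1  0.   0.8] open 0.0002 shift [ 0.0003 -0.0042  0.0115]
clock: 3.13
position: [0.5573, -0.2641, 0.1524]
tcp_rot: [-180.0, 0.0, -175.1]
wrist_force: [0.0, 0.6, -0.1]
opening: -0.0002
grasp_force: 0.0
clk 3.1333 cradle [-0.018   0.0035  0.1524] rot [-1.7998e+02  2.0000e-02 -1.7506e+02] F [ 0.   0.6 -0.1] open -0.0002 shift [-0.     -0.0035  0.0024]
```

```bash
echo '[[[0,-0.7,0,0,0],[0,-0.7,0.4,0,0],[0,-0.7,0.8,0,0],[0,-0.7,1,0,0],[0,-0.7,1,0,0],[0,-0.7,1,0,0]]]' | python3 jog.py; python3 go.py -0.018 0 0.148
```

```text
clock: 3.63
position: [0.5579, -0.2682, 0.1483]
tcp_rot: [-179.9, 0.1, -175.0]
wrist_force: [-1.6, -1.7, 7.4]
opening: -0.0
grasp_force: 3.7
clk 3.6333 cradle [-0.0177 -0.0007  0.1483] rot [-1.7989e+02  7.0000e-02 -1.7505e+02] F [-1.6 -1.7  7.4] open -0.0 shift [0.0003 0.0007 0.0003]
```

```bash
cat > mark.py <<'E'
from h import *
from go import A
import sys
k=float(sys.argv[1]) if len(sys.argv)>1 else 0
for n in ("wrist","top"):
    f=r.grab_frame(n);I=f["color"].astype(int);z=.132+.0015*k
    c=np.array([A[0],A[1],z]);H,W=I.shape[:2]
    m=np.zeros((H,W),np.uint8)
    poly=np.array([proj(f,c+.023*np.array([np.cos(t),np.sin(t),0])) for t in np.linspace(0,6.28,40)]).astype(np.int32)
    cv2.fillPoly(m,[poly],1)
    d=np.minimum(I[...,0]-I[...,1],I[...,0]-I[...,2]);m=(m>0)&(d>(40 if n=="wrist" else 20))
    ys,xs=np.nonzero(m)
    if len(xs)<3: print(n,len(xs));continue
    M=ray(f,xs.mean(),ys.mean(),z)-c
    print(n,len(xs),"r",round(float(np.hypot(*M[:2])),4),"rel angle deg",round(float((np.degrees(np.arctan2(M[1],M[0]))-185)%360),1))
E
echo '[[[-0.68,-2.12,0.2,0,0],[-2.48,-3.42,0.2,0,0],[-4.72,-3.42,0.2,0,0],[-6.52,-2.12,0.16,0,0],[-7.2,0,0.12,0,0]]]' | python3 jog.py|grep -v opening;python3 go.py .018 0 .148; python3 mark.py
```

```text
clock: 4.05
position: [0.5954, -0.2671, 0.1485]
tcp_rot: [-179.7, 0.2, -175.1]
wrist_force: [-0.4, -3.6, 8.2]
grasp_force: 4.0
clk 4.05 cradle [ 0.0198 -0.0028  0.1485] rot [-179.7     0.22 -175.11] F [-0.4 -3.6  8.2] open -0.0001 shift [0.0018 0.0028 0.0004]
wrist 97 r 0.0189 rel angle deg 127.5
top 3 r 0.0184 rel angle deg 136.5
```

In the tool's units: 0.036 m is 7.2, 0.0326 m is 6.52.

```bash
echo '[[[0.68,2.12,0.24,0,0],[2.48,3.42,0.24,0,0],[4.72,3.42,0.24,0,0],[6.52,2.12,0.2,0,0],[7.2,0,0.18,0,0],[6.52,-2.12,0.16,0,0],[4.72,-3.42,0.14,0,0],[2.48,-3.42,0.12,0,0],[0.68,-2.12,0.1,0,0],[0,0,0.08,0,0]]]' | python3 jog.py|grep -v opening;python3 go.py .018 0 .148; python3 mark.py 1
```

```text
clock: 4.98
position: [0.5957, -0.2675, 0.1487]
tcp_rot: [-179.6, 0.3, -175.1]
wrist_force: [-0.8, -4.9, 9.9]
grasp_force: 5.1
clk 4.9833 cradle [ 0.02   -0.0032  0.1487] rot [-179.64    0.27 -175.11] F [-0.8 -4.9  9.9] open 0.0003 shift [0.002  0.0032 0.0006]
wrist 121 r 0.0191 rel angle deg 10.6
top 3 r 0.02 rel angle deg 10.3
```

In the tool's units: 0.036 m is 7.2, 0.0326 m is 6.52.

```bash
echo '[[[0.68,2.12,0.04,0,0],[2.48,3.42,0.02,0,0],[4.72,3.42,0,0,0],[6.52,2.12,-0.02,0,0],[7.2,0,-0.06,0,0],[6.52,-2.12,-0.08,0,0],[4.72,-3.42,-0.12,0,0],[2.48,-3.42,-0.14,0,0],[0.68,-2.12,-0.16,0,0],[0,0,-0.18,0,0]]]' | python3 jog.py|grep -v opening;python3 go.py .018 0 .148; python3 mark.py 1.7
```

```text
clock: 5.92
position: [0.5957, -0.2675, 0.1496]
tcp_rot: [-179.6, 0.3, -175.1]
wrist_force: [-1.4, -4.4, 10.8]
grasp_force: 5.2
clk 5.9167 cradle [ 0.02   -0.0032  0.1496] rot [-179.64    0.28 -175.11] F [-1.4 -4.4 10.8] open -0.0004 shift [0.002  0.0033 0.0016]
wrist 108 r 0.0173 rel angle deg 249.5
top 2
```

Screw is at about 610° (1.69 turns). I'll repeat.

In the tool's units: 0.036 m is 7.2, 0.0326 m is 6.52.

```bash
echo '[[[0.68,2.12,-0.02,0,0],[2.48,3.42,-0.04,0,0],[4.72,3.42,-0.06,0,0],[6.52,2.12,-0.08,0,0],[7.2,0,-0.12,0,0],[6.52,-2.12,-0.14,0,0],[4.72,-3.42,-0.16,0,0],[2.48,-3.42,-0.18,0,0],[0.68,-2.12,-0.2,0,0],[0,0,-0.22,0,0]]]' | python3 jog.py|grep -v opening;python3 go.py .018 0 .148; python3 mark.py 2.4
```

```text
clock: 6.85
position: [0.5957, -0.2675, 0.1507]
tcp_rot: [-179.6, 0.3, -175.1]
wrist_force: [-0.3, -3.7, 10.4]
grasp_force: 5.1
clk 6.85 cradle [ 0.02   -0.0032  0.1507] rot [-179.64    0.28 -175.11] F [-0.3 -3.7 10.4] open 0.0001 shift [0.002  0.0032 0.0027]
wrist 109 r 0.0185 rel angle deg 123.6
top 4 r 0.0174 rel angle deg 135.1
```

In the tool's units: 0.036 m is 7.2, 0.0326 m is 6.52.

```bash
echo '[[[0.68,2.12,-0.02,0,0],[2.48,3.42,-0.04,0,0],[4.72,3.42,-0.06,0,0],[6.52,2.12,-0.08,0,0],[7.2,0,-0.12,0,0],[6.52,-2.12,-0.14,0,0],[4.72,-3.42,-0.16,0,0],[2.48,-3.42,-0.18,0,0],[0.68,-2.12,-0.2,0,0],[0,0,-0.22,0,0]]]' | python3 jog.py|grep -v opening;python3 go.py .018 0 .148; python3 mark.py 3
```

```text
clock: 7.78
position: [0.5957, -0.2674, 0.1517]
tcp_rot: [-179.6, 0.3, -175.1]
wrist_force: [-1.7, -3.6, 11.3]
grasp_force: 5.0
clk 7.7833 cradle [ 0.02   -0.0032  0.1517] rot [-179.64    0.27 -175.11] F [-1.7 -3.6 11.3] open 0.0001 shift [0.002  0.0032 0.0037]
wrist 122 r 0.019 rel angle deg 10.3
top 2
```

Screw is at about 1090° (19.0 rad). I lift straight up and move behind the tab.

```bash
echo '[[[0,0,-4,0,0],[0,0,-8,0,0],[8,0.4,-8,0,0],[16,0.4,-8,0,0],[24,0.4,-8,0,0],[29,0.4,-8,0,0],[29,0.4,-8,0,0],[29,0.4,-8,0,0]]]' | python3 jog.py|grep -v opening;python3 go.py -.125 0 .129
python3 - <<'E'
from h import *
f=r.grab_frame("wrist");cv2.imwrite("pics/w2.png",cv2.cvtColor(f["color"],cv2.COLOR_RGB2BGR))
E
python3 mark.py 3
```

```text
clock: 8.55
position: [0.448, -0.275, 0.1895]
tcp_rot: [-180.0, 0.0, -175.2]
wrist_force: [0.5, -0.4, 0.6]
grasp_force: 0.0
clk 8.55 cradle [-0.1278  0.0021  0.1895] rot [-1.7999e+02  3.0000e-02 -1.7516e+02] F [ 0.5 -0.4  0.6] open 0.0004 shift [-0.0028 -0.0021  0.0605]
wrist 0
top 0
```

View pics/w2.png

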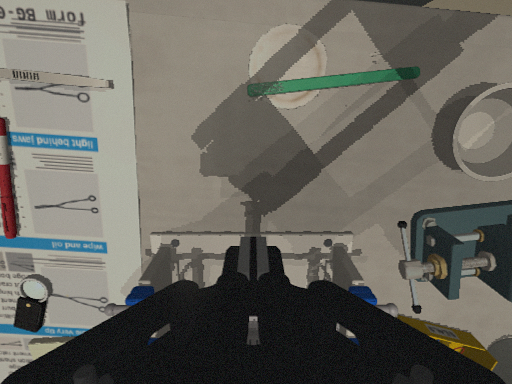

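The picture shows the closed fingertips at about (252,240), hiding the tab. The brush, bowl and forceps are undisturbed and well clear. I go down behind the tab and push.

In the tool's units: 0.06 m is 12, 0.03 m is 6.

```bash
echo '[[[0,-0.4,6,0,0],[0,-0.4,12,0,0],[0,-0.4,12,0,0],[0,-0.4,12,0,0]]]' | python3 jog.py|grep force;python3 go.py -.075 0 .129
echo '[[[-2,-0.4,12,0,0],[-4,-0.4,12,0,0],[-6,-0.4,12,0,0]]]' | python3 jog.py >/dev/null; python3 go.py -.075 0 .129
```

```text
wrist_force: [0.2, -0.2, 0.3]
grasp_force: 0.0
clk 9.0333 cradle [-0.1269  0.0013  0.1278] rot [ 1.7981e+02 -1.6000e-01 -1.7498e+02] F [ 0.2 -0.2  0.3] open 0.0001 shift [-0.0519 -0.0013 -0.0013]
clk 9.2833 cradle [-0.0975 -0.0006  0.067 ] rot [ 179.79   -0.23 -175.04] F [-2.2 -0.1 -0.6] open 0.0003 shift [-0.0223  0.0009 -0.0621]
```

I mistyped: the z shifts are relative, so the second command sent the tool 60 mm too low. The force is only about 2 N. I back straight off in -x, raise, then look.

In the tool's units: 0.06 m is 12, 0.02 m is 4.

```bash
echo '[[[4,0,0,0,0],[8,0,0,0,0],[12,0,0,0,0],[12,0,0,0,0]]]' | python3 jog.py|grep wrist; echo '[[[0,0,-8,0,0],[0,0,-16,0,0],[0,0,-24,0,0],[6,0,-24,0,0],[12,0,-24,0,0],[12,0,-24,0,0],[12,0,-24,0,0]]]' | python3 jog.py|grep wrist;python3 go.py -.125 0 .129
python3 - <<'E'
from h import *
o=[r.grab_frame(n) for n in("wrist","scene")];np.savez("pics/w3.npz",**o[0])
a=cv2.resize(o[0]["color"][150:350,120:400],(480,343),interpolation=cv2.INTER_CUBIC);b=cv2.resize(o[1]["color"][120:220,200:330],(320,246),interpolation=cv2.INTER_CUBIC)
c=np.zeros((343,800,3),np.uint8);c[:,:480]=a;c[:246,480:]=b
cv2.imwrite("pics/w3.png",cv2.cvtColor(np.clip(c*1.3,0,255).astype(np.uint8),cv2.COLOR_RGB2BGR))
E
python3 mark.py 3
```

```text
wrist_force: [-0.4, 0.7, 0.1]
wrist_force: [0.1, -0.1, -0.9]
clk 10.2 cradle [-0.2165 -0.0026  0.1919] rot [-1.7979e+02  1.6000e-01 -1.7512e+02] F [ 0.1 -0.1 -0.9] open 0.0003 shift [-0.0913  0.003   0.0632]
wrist 0
top 0
```

View pics/w3.png

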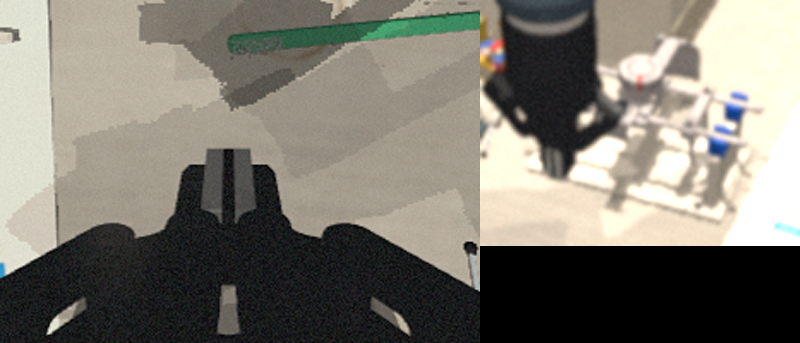

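In the scene crop the screw is still in place with its mark toward the tab, and nothing has been disturbed. The gripper hides the tab. I repeat the approach at the right height, then push with dz = 0.

```bash
echo '[[[-4,0.6,6,0,0],[-10,0.6,12.6,0,0],[-16,0.6,12.6,0,0],[-16,0.6,12.6,0,0],[-16,0.6,12.6,0,0]]]' | python3 jog.py|grep wrist;python3 go.py -.075 0 .129
echo '[[[-2,0,0,0,0],[-4,0,0,0,0],[-6,0,0,0,0],[-8,0,0,0,0],[-10,0,0,0,0],[-10,0,0,0,0]]]' | python3 jog.py >/dev/null; python3 go.py -.063 0 .129
```

```text
wrist_force: [-0.8, -1.2, 0.0]
clk 10.8167 cradle [-0.1353  0.0018  0.1253] rot [ 1.7993e+02 -5.0000e-02 -1.7487e+02] F [-0.8 -1.2  0. ] open -0.0003 shift [-0.0603 -0.0019 -0.0038]
clk 11.3167 cradle [-0.0852  0.0009  0.1266] rot [-1.7995e+02  7.0000e-02 -1.7501e+02] F [-0.   0.4  0.2] open -0.0002 shift [-0.0222 -0.0009 -0.0024]
```

```bash
echo '[[[-1,0,-0.2,0,0],[-2,0,-0.2,0,0],[-3,0,-0.2,0,0],[-4,0,-0.2,0,0],[-4,0,-0.2,0,0]]]' | python3 jog.py >/dev/null; python3 go.py -.063 0 .129
echo '[[[-0.4,0,0,0,0],[-0.8,0,0,0,0],[-0.8,0,0,0,0],[-0.8,0,0,0,0]]]' | python3 jog.py >/dev/null; python3 go.py -.063 0 .129
```

```text
clk 11.7333 cradle [-0.0661  0.0013  0.1271] rot [ 1.8000e+02  4.0000e-02 -1.7504e+02] F [-0.3 -0.2 -0. ] open -0.0001 shift [-0.0031 -0.0013 -0.0019]
clk 12.0667 cradle [-0.0627  0.0012  0.1273] rot [-1.7999e+02  4.0000e-02 -1.7504e+02] F [0.1 0.5 0.1] open 0.0004 shift [ 0.0003 -0.0012 -0.0017]
```

In the tool's units: -0.004 m is -0.8, -0.002 m is -0.4.

```bash
echo '[[[-0.4,0,0,0,0],[-0.8,0,0,0,0],[-0.8,0,0,0,0],[-0.8,0,0,0,0]]]' | python3 jog.py >/dev/null; python3 go.py -.063 0 .129
echo '[[[-0.4,0,0,0,0],[-0.6,0,0,0,0],[-0.6,0,0,0,0],[-0.6,0,0,0,0]]]' | python3 jog.py >/dev/null; python3 go.py -.063 0 .129
```

```text
clk 12.4 cradle [-0.0622  0.0012  0.1266] rot [ 179.94   -0.38 -175.03] F [-11.9  -2.7   2.7] open -0.0 shift [ 0.0008 -0.0012 -0.0024]
clk 12.7333 cradle [-0.062   0.0013  0.126 ] rot [ 179.88   -0.72 -175.02] F [-21.4  -4.5   5. ] open 0.0 shift [ 0.001  -0.0012 -0.003 ]
```

The tool meets a hard stop at x = -62 mm, which is where the blade's far stop should be. I back off, lift clear and check with the top view.

In the tool's units: 0.2 m is 40, 0.16 m is 32.

```bash
echo '[[[4,0,0,0,0],[10,0,0,0,0],[16,0,-6,0,0],[20,0,-14,0,0],[20,8,-20,0,0],[20,16,-20,0,0],[20,24,-20,0,0],[20,32,-20,0,0],[20,40,-20,0,0],[20,40,-20,0,0]]]' | python3 jog.py|grep -v opening; echo '[[[0,8,0,0,0],[0,16,0,0,0],[0,24,0,0,0],[0,24,0,0,0],[0,24,0,0,0]]]' | python3 jog.py>/dev/null; python3 mark.py 3
python3 - <<'E'
from h import *
o=[r.grab_frame(n) for n in("top","scene")]
a=cv2.resize(o[0]["color"][90:200,200:325],(480,422),interpolation=cv2.INTER_CUBIC);b=cv2.resize(o[1]["color"][130:215,210:325],(320,237),interpolation=cv2.INTER_CUBIC)
c=np.zeros((422,800,3),np.uint8);c[:,:480]=a;c[:237,480:]=b
cv2.imwrite("pics/w4.png",cv2.cvtColor(np.clip(c*1.4,0,255).astype(np.uint8),cv2.COLOR_RGB2BGR))
E
```

```text
clock: 13.57
position: [0.4011, -0.0728, 0.2275]
tcp_rot: [179.8, 0.0, -174.8]
wrist_force: [-1.0, 1.4, -0.3]
grasp_force: 0.0
wrist 0
top 12 r 0.0176 rel angle deg 10.6
```

View pics/w4.png

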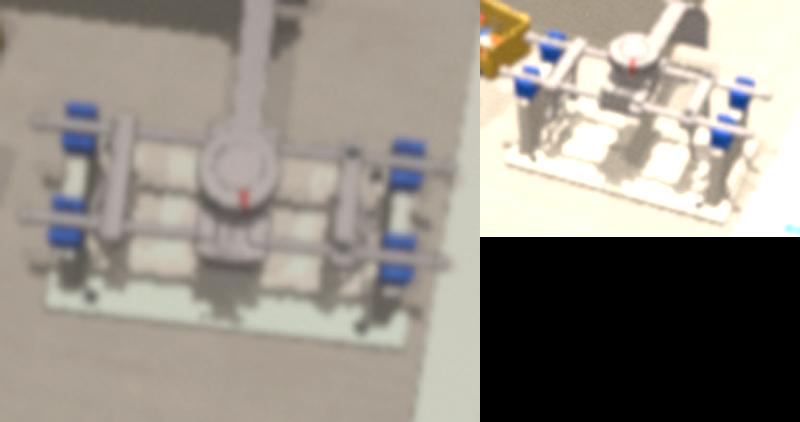

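In the top view the tab has moved from row 326 to row 263 of the crop, about 39 mm, so the blade is at its far stop. The mark is 10.6° past three turns, and the robot is clear.

```bash
python3 -c "
from rig import r
print(r.hand_in())"
```

```text
the job is handed in; nothing more can be done
None
```

The job is handed in with the screw about 3.03 turns (19.0 rad) from tight, the blade at its far stop and the robot clear of everything; a mistyped command had sent the gripper about 60 mm too low behind the tab, so the gripper itself, not the fingertips, probably did much of the push (about 2 N measured), and the fingertips then only confirmed the stop, at about 21 N.

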